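# Shut the rod box and start its lid bolt

### The job

Lower the open lid of the blue welding-rod box until it is fully shut. Then take the red revolving grip of the crank on the lid, turn the crank backward (counter-clockwise seen from above) until the brass bolt drops a thread, and from there turn it forward (clockwise) one full turn, so that the bolt is started. A spring backs the bolt out if the crank is let go, so the job finishes while you are still holding the grip still there with the lid shut; leave the other things on the bench alone.

Things in the scene. Friction and masses are not known exactly. Their poses are not given: they have to be found in the camera images.
- rod_box: Fixed blue steel box, 200 mm deep (its x) by 360 mm wide (its y) by 90 mm high, open on top under a grey lid. Origin: centre of its underside; its -x side faces the robot (turned a little), its z points up.
- lid (a joint): Angle of the lid in rad: 0 fully shut, grows as it opens (starts 0.6 to 1.1). The lid is a 204 x 364 x 8 mm plate hinged along the box's far (+x) top edge. The hinge is stiff: the lid stays where it is left and takes up to about 10 N at its bar to lower. Shut, its upper face is 99 mm above the bench.
- lid_bar (a point): Centre of the black round bar of the lid, 16 mm thick, 120 mm long along the box's y, carried by two end lugs 38 mm in front of the lid's front edge (30 mm free gap between bar and lid). 240 mm from the hinge line. With the lid shut it is level, 95 mm above the bench and clear in front of the box.
- lid_hinge (a point): Middle of the lid's hinge line, which runs along the box's y, 91 mm above the bench; 100 mm behind (+x of the box) the box's centre.
- crank_axis (a point): Point on the crank's and bolt's axis, on the top face of the crank arm, 34 mm above the underside of the lid plate; in the middle of the lid, and it moves with the lid (with the lid shut it is 125 mm above the bench, above the middle of the box). Its z axis is the axis of the crank.
- crank (a joint): Angle of the crank in rad, clockwise (forward, seen from above the lid) counts up. At 0 the grip lies toward the robot (-x of the box) from the axis; it starts between 0.9 and 1.8. It takes about 2 N at the grip to turn, and a light return spring toward 0 adds up to 4 N after a full turn: let go there, it backs out. Where the thread starts, and so where the bolt drops, differs from box to box: somewhere 0.5 to 2.2 rad backward of the start.
- grip: Red round sleeve, 19 mm thick and 55 mm long, that stands upright on the end of the crank arm and revolves freely, so it can be held fast and led round the circle without turning the hand. Origin at its centre, 60 mm from the crank axis; with the lid shut its centre is 156 mm and its top 184 mm above the bench.
- bolt (a joint): Depth of the brass bolt in its thread, m. The bolt slides freely through the crank's hub and turns with it; a spring presses it down, so it drops even while the crank is held. Thread pitch 8 mm. It starts 0.5 to 3 mm deep, standing on the top of the thread; turned backward it rises to 0, then drops suddenly to 8 mm; each forward turn takes it 8 mm deeper, so one turn after the drop it reads 0.016.
- bolt_head (a point): Centre of the top of the hexagonal brass bolt head, 20 mm across, 10 mm high, which stands above the crank's hub on the crank axis: its top is 32 mm above the crank arm at depth 0, and 16 mm above it one turn after the drop.
- hammer: Bystander, to be left alone: hammer, 260 mm long, lying flat. Origin at its underside or handle line.
- brush: Bystander, to be left alone: hand brush, 240 mm long, lying flat. Origin at its underside or handle line.
- spray: Bystander, to be left alone: blue bottle with yellow label and red cap, 60 mm across, 170 mm tall. Origin at its underside or handle line.
- tip_jar: Bystander, to be left alone: grey jar with lid, 70 mm across, 90 mm tall. Origin at its underside or handle line.
- magnet: Bystander, to be left alone: red block-shaped holding magnet, 90 x 50 x 22 mm. Origin at its underside or handle line.
- angle: Bystander, to be left alone: piece of steel angle, 160 x 40 x 40 mm. Origin at its underside or handle line.

How it is judged:
On the way, in this order (a step that is already met when the one before it is completed fails the run):
1. the lid is lowered fully shut (value of joint lid below 0.02 rad), for 0.2 s.
2. lid shut, the crank has been turned backward until the bolt dropped a thread (value of joint lid below 0.04 rad and value of joint bolt above 0.0066 m and value of joint crank below 2 rad), for 0.1 s.
At the end, for the whole second after the job is handed in: The lid is shut (within 0.03 rad), the bolt stands one turn past the drop (13.4 to 18 mm deep: a third of a turn short to a quarter turn over), the crank is still (under 0.15 rad/s), and the fingers are holding the grip (over 1 N) (value of joint lid below 0.03 rad and value of joint bolt between 0.0134 and 0.018 m and velocity of joint crank between -0.15 and 0.15 rad/s and contact force between the fingers and grip above 1 N); the arm keeps its last pose, push and grip.
It fails at once if a bystander is pushed more than 30 mm away (distance of any of hammer, brush, spray, tip_jar, magnet, angle from where it was at the start of the episode above 0.03 m).
It also fails if it takes over 58 s, if anything falls off the work surface, if the arm or the gripper's body presses on something with over 40 N, if the wrist force passes 120 N, or if a joint passes its speed limit or range.

### The arm

A 6-joint arm with a two-finger parallel gripper is mounted at the origin on the work surface. World frame = base frame: x ahead of the robot, y to its left, z up, the work surface at z = 0. Lengths are in m, angles in rad, forces in N, time in s.
With the tool pointing down it reaches from about 0.275 to 0.825 m from the base axis. Payload 4.9 kg.
Tool frame: the origin (TCP) lies midway between the tips of the shut fingers; the grasp point (between the pads) lies 19 mm behind it (bot.grip_depth is the distance from the TCP to the grasp point, in m); y points along the fingers, x is the direction in which the jaws open and shut, and the axes are right-handed (so a half turn about y gives the same grasp; the last joint's range is limited). The gripper opens to 85 mm and grips with 20 to 120 N. Pads are 22 mm wide; open, the fingers measure 114 mm over their backs; the gripper's body (76 mm by 85 mm) begins 54 mm behind the grasp point. The pads swing forward as they close: fully open they stand 13 mm farther back than shut.
Start: joints at [-1.473, 0.326, -0.193, 1.052, 0, 1.437], TCP at [0.126, -0.535, 0.231] pointing down, gripper open.
Joint ranges: [-2.65, 2.65], [-0.97, 1.79], [-1.3, 1.35], [-1.93, 2.1], [-1.47, 1.37], [-3.14, 3.14]. Speed limits (rad/s): [2.57, 2.57, 3.14, 3.14, 3.14, 3.14].

### API

Orientations are given as a unit quaternion [w, x, y, z].
In Python, from cell import bot gives the robot as it stands. Calls block until the motion is done:
- bot.move_pose(position, orientation): joint-space move of the TCP to a pose.
- bot.move_linear(position, speed=0.15, rotation=None, until_force=None): straight line of the TCP; rotation=None keeps the orientation; speed is the mean speed in m/s. With until_force (N) it stops when the force on the tool has changed by that much, and returns True; else False.
- bot.goto_joints(angles): joint-space move.
- bot.set_gripper(opening, grasp_force=None): opening from 0.0 (shut) to 1.0 (fully open); grasp_force is the grip in N (None keeps the last); returns when the fingers have stopped.
- bot.wait(seconds).
- bot.solve_ik(position, orientation): joint angles nearest the present ones, or None.
- bot.camera(name): name is "scene" or "top" or "wrist"; returns the picture (384x512x3 uint8, red, green, blue); there is no depth.
- bot.calibration(name): a dict with "mtx" (3x3 intrinsics, pixels), "extrinsics" (4x4, takes a point from world to camera coordinates); the wrist camera has in their place "hand_eye" (4x4, takes a point from camera to tool coordinates, whose origin is the TCP and whose axes are the tool frame's). Camera axes: x right, y down, z forward; pixel columns grow to the right and rows downward; lengths in m; the calibration is good to about 2 mm. The wrist camera is an equidistant fisheye: a pixel r from the principal point sees the ray r / f radians off the axis. A picture is of the moment at which its call begins: read the wrist's pose just before it. calibration takes no time and is no camera call.
A pose or a line that the arm cannot do raises bot.PlanningError and nothing moves.
- bot.close_job(): hands the job in, once; it reports no verdict.
Trained networks look in the newest picture that a camera, given by its name, has taken for a name from the list of things; names that differ only in an ending like _2 or _b are one class to them, and where a whole thing is asked for, a point or a joint stands for the part that bears it (a point fixed in the world has none). Each returns a list of dicts, best first, with "confidence" (0 to 1); they miss things now and then, are a little off and sometimes report something else, mostly with a low value. They report only what shows in the picture. A call takes as long as a camera call.
- bot.search_frame(camera, thing): "bbox" ([left, top, width, height] in pixels, round what is visible of it).
Readings, each from a call of its own:
- bot.read_clock(): time.
- bot.read_joint_positions(): joint angles.
- bot.read_joint_vel(): joint speeds.
- bot.read_joint_efforts(): joint torques, N m.
- bot.read_position(): TCP position.
- bot.read_tool_rot(): TCP orientation.
- bot.read_ft_force(): force on the tool from outside, world axes, zero at the start.
- bot.read_moment(): the same for the moment, N m.
- bot.read_gripper_width(): opening from 0.0 (shut) to 1.0 (fully open).
Only numpy, scipy, OpenCV 4.12 (cv2) and the standard library are available. Lean on these libraries where they do the work, as an engineer would, in place of code of your own. Each camera call takes 0.05 s, during which the arm holds its last target.

## Working session

There is one attempt and no reset: what is moved stays moved. The work goes in short steps, each a Python script; the robot and the scene stay as the last script left them, time stands still between calls to the robot, and variables do not carry over. Pictures are saved under pics/ and viewed, and the job is handed in when it is done.

```bash
ls; mkdir -p pics
python3 - <<'E'
from cell import bot
import cv2, numpy as np
for n in ["scene","top","wrist"]:
    im=bot.camera(n); cv2.imwrite(f"pics/{n}0.png",im[:,:,::-1])
    c=bot.calibration(n); print(n,{k:np.round(v,4).tolist() if not isinstance(v,str) else v for k,v in c.items()})
    for t in ["rod_box","lid_bar","grip","bolt_head","lid","crank"]:
        r=bot.search_frame(n,t); print(t,[(np.round(d['bbox'],0).tolist(),round(d['confidence'],2)) for d in r[:2]])
print(bot.read_clock(), bot.read_tool_rot(), bot.grip_depth)
E
```

```text
pics
scene {'mtx': [[367.8993, 0.0, 255.5985], [0.0, 367.8993, 189.3249], [0.0, 0.0, 1.0]], 'extrinsics': [[-0.8841, 0.4672, -0.0068, 0.4701], [0.3204, 0.5956, -0.7366, -0.0619], [-0.3401, -0.6534, -0.6763, 1.513], [0.0, 0.0, 0.0, 1.0]]}
rod_box [([182.0, 132.0, 98.0, 130.0], 0.92), ([183.0, 135.0, 80.0, 110.0], 0.74)]
lid_bar [([182.0, 134.0, 82.0, 111.0], 0.81)]
grip [([202.0, 192.0, 15.0, 6.0], 0.5)]
bolt_head [([199.0, 183.0, 11.0, 5.0], 0.58)]
lid [([184.0, 135.0, 78.0, 112.0], 0.95), ([240.0, 308.0, 29.0, 36.0], 0.39)]
crank [([181.0, 134.0, 84.0, 112.0], 0.63), ([202.0, 171.0, 20.0, 35.0], 0.58)]
top {'mtx': [[404.7367, 0.0, 256.48], [0.0, 404.7367, 194.921], [0.0, 0.0, 1.0]], 'extrinsics': [[-0.0128, -0.9999, -0.0002, 0.0212], [-0.9974, 0.0128, -0.0703, 0.5493], [0.0703, -0.0007, -0.9975, 1.5424], [0.0, 0.0, 0.0, 1.0]]}
rod_box [([221.0, 140.0, 112.0, 69.0], 0.98)]
lid_bar [([223.0, 142.0, 108.0, 44.0], 0.81), ([122.0, 189.0, 20.0, 66.0], 0.68)]
grip [([118.0, 190.0, 24.0, 69.0], 0.74), ([256.0, 139.0, 4.0, 15.0], 0.45)]
bolt_head [([149.0, 234.0, 19.0, 41.0], 0.62), ([273.0, 150.0, 3.0, 8.0], 0.48)]
lid [([341.0, 145.0, 25.0, 19.0], 0.74), ([225.0, 141.0, 107.0, 49.0], 0.66)]
crank [([255.0, 139.0, 38.0, 20.0], 0.87), ([256.0, 139.0, 6.0, 16.0], 0.68)]
wrist {'mtx': [[297.3186, 0.0, 256.2135], [0.0, 297.3186, 190.2408], [0.0, 0.0, 1.0]], 'hand_eye': [[1.0, 0.0003, -0.0004, -0.0006], [0.0004, -0.283, 0.9591, -0.1423], [0.0002, -0.9591, -0.283, 0.0727], [0.0, 0.0, 0.0, 1.0]]}
rod_box []
lid_bar []
grip []
bolt_head []
lid []
crank []
1.05 [ 0.55446726 -0.55445084  0.43884119 -0.43882654] 0.0187
```

View pictures.

Run:
```python
import cv2
a=cv2.imread('pics/top0.png'); cv2.imwrite('pics/top0b.png',cv2.resize(a[110:290,90:390],None,fx=2.6,fy=2.6,interpolation=cv2.INTER_CUBIC))
a=cv2.imread('pics/scene0.png'); cv2.imwrite('pics/scene0b.png',cv2.resize(a[100:300,140:340],None,fx=3,fy=3,interpolation=cv2.INTER_CUBIC))
```

```text
(no output)
```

View pics/top0b.png

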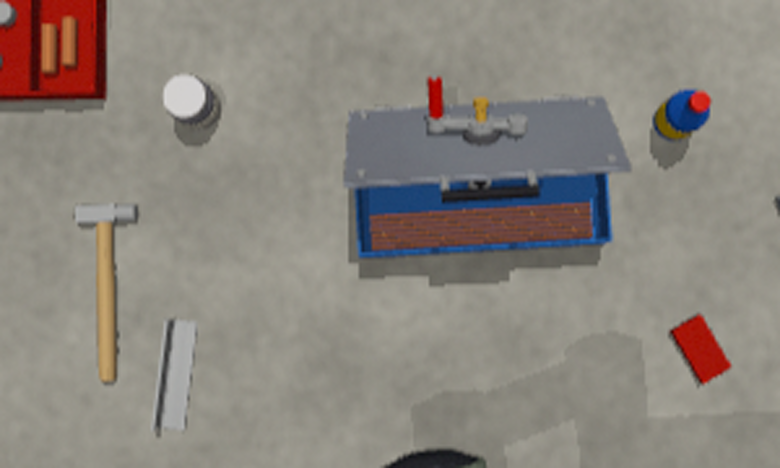

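View pics/scene0b.png

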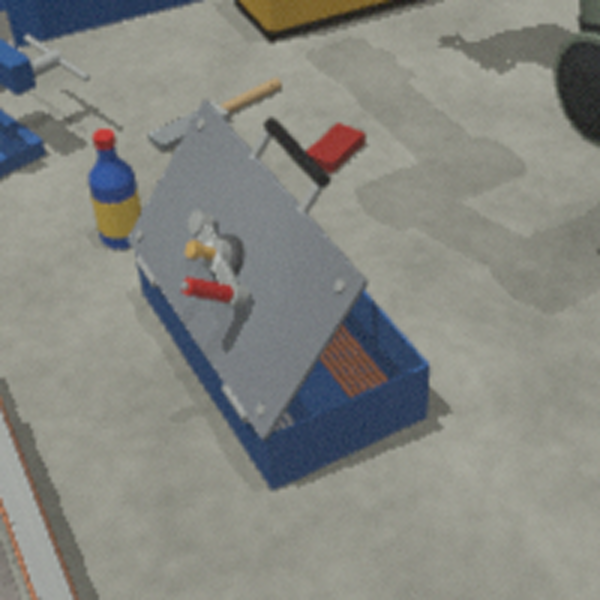

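View pics/top0.png

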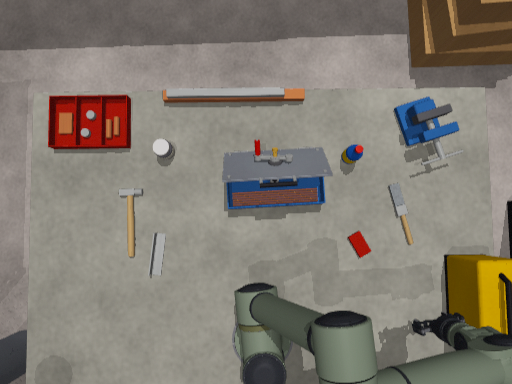

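View pics/scene0.png

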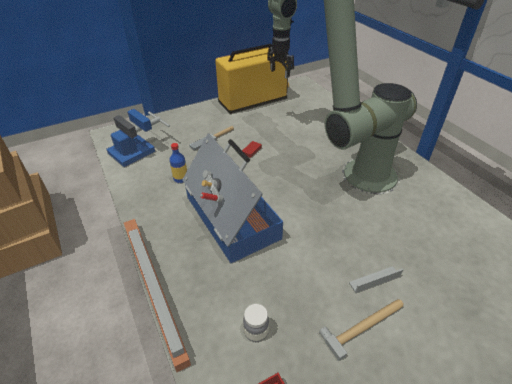

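```bash
cat > fit.py <<'E'
import numpy as np, cv2
from scipy.optimize import least_squares
def Rz(a): c,s=np.cos(a),np.sin(a); return np.array([[c,-s,0],[s,c,0],[0,0,1]])
def box2w(p,q): return Rz(q[2])@np.array(p)+[q[0],q[1],0]
def lid2w(p,q):
    # p: (d from hinge toward front, y, h above underside), lid angle q[3]
    d,y,h=p; a=q[3]
    return box2w([0.1-d*np.cos(a)+h*np.sin(a), y, .091+d*np.sin(a)+h*np.cos(a)],q)
def grip_l(q,h): 
    t=q[4]; return lid2w((.1+.06*np.cos(t), .06*np.sin(t), h),q)
def proj(c,p):
    E=np.array(c["extrinsics"]); K=np.array(c["mtx"]); v=K@(E[:3,:3]@p+E[:3,3]); return v[:2]/v[2]
E
python3 - <<'E'
from cell import bot
from fit import *
ct,cs=bot.calibration("top"),bot.calibration("scene")
T=lambda u,v:np.array([u/2.6+90,v/2.6+110]); S=lambda u,v:np.array([u/3+140,v/3+100])
L=lambda *p:(lambda q:lid2w(p,q)); B=lambda *p:(lambda q:box2w(p,q)); G=lambda h:(lambda q:grip_l(q,h))
obs=[(ct,T(348,111),L(-.002,.182,.008)),(ct,T(605,97),L(-.002,-.182,.008)),(ct,T(344,186),L(.202,.182,.004)),(ct,T(630,170),L(.202,-.182,.004)),
(ct,T(358,258),B(-.1,.18,.09)),(ct,T(612,242),B(-.1,-.18,.09)),(ct,T(442,196),L(.240,.06,.004)),(ct,T(539,189),L(.240,-.06,.004)),
(ct,T(435,79),G(.065+.0275)),(ct,T(436,114),G(.065-.0275)),
(cs,S(135,230),L(-.002,-.182,.006)),(cs,S(265,435),L(-.002,.182,.006)),(cs,S(207,100),L(.202,-.182,.006)),(cs,S(367,285),L(.202,.182,.006)),
(cs,S(430,365),B(-.1,.18,.09)),(cs,S(272,488),B(.1,.18,0)),(cs,S(428,408),B(-.1,.18,0)),(cs,S(324,182),L(.24,.06,.004)),(cs,S(272,125),L(.24,-.06,.004)),
(cs,S(186,286),G(.065+.0275)),(cs,S(237,296),G(.065-.0275))]
f=lambda q:np.concatenate([proj(c,m(q))-u for c,u,m in obs])
r=least_squares(f,[.65,0,0,.9,1.4],loss='soft_l1'); print(np.round(r.x,4)); print(np.round(f(r.x).reshape(-1,2),1).tolist())
np.save('q.npy',r.x); q=r.x
print('bar',lid2w((.24,0,.004),q)); q0=q.copy();q0[3]=0
print('barshut',lid2w((.24,0,.004),q0),'grip',grip_l(q0,.065),'axis',lid2w((.1,0,.034),q0))
J=r.jac; print(np.sqrt(np.diag(np.linalg.inv(J.T@J)))*.7)
E
```

```text
[ 0.6011 -0.0532  0.0459  0.931   1.8272]
[[-0.2, 0.6], [-0.9, 0.3], [-0.6, 0.9], [0.1, 0.6], [-0.4, 0.1], [-0.3, 0.5], [-0.7, 0.9], [-0.6, 1.4], [-0.4, 0.1], [-0.1, 1.0], [-2.7, 2.3], [-0.8, 0.9], [-0.9, -1.3], [-0.5, -2.2], [-0.1, -1.1], [-0.1, 0.2], [-0.5, 2.4], [0.0, -1.0], [-0.8, -1.4], [-0.7, -0.1], [-3.7, -0.8]]
bar [ 0.56108792 -0.05503571  0.28591803]
barshut [ 0.46127522 -0.05962205  0.095     ] grip [0.61366334 0.00547995 0.156     ] axis [ 0.60112765 -0.05319591  0.125     ]
[0.00102912 0.00075054 0.00458589 0.0081321  0.03902703]
```

```bash
cat >> fit.py <<'E'
from scipy.spatial.transform import Rotation as Ro
def quat(x,y):
    x=np.array(x,float);y=np.array(y,float);R=np.stack([x,y,np.cross(x,y)],1); w=Ro.from_matrix(R).as_quat(); return np.array([w[3],w[0],w[1],w[2]])
def barpose(q,phi,past,off,sgn):
    f=Rz(q[2])@[1,0,0]; z=np.array([0,0,1.]); y=f*np.cos(phi)-z*np.sin(phi); n=f*np.sin(phi)+z*np.cos(phi)
    b=lid2w((.24,0,.004),q); return b+y*past+n*off, quat(sgn*n,y)
E
python3 - <<'E'
from cell import bot
from fit import *
q=np.load('q.npy'); print(Ro.from_quat(np.roll(bot.read_tool_rot(),-1)).as_matrix().round(2).tolist())
for s in(1,-1):
  for a,phi in((q[3],.93),(q[3],1.2),(.5,.8),(0,.9),(0,.7),(0,.5),(0,.3)):
    k=q.copy();k[3]=a
    for past in(-.08,.022):
      p,o=barpose(k,phi,past,0,s); j=bot.solve_ik(p,o); print(s,round(a,2),phi,past,None if j is None else np.round(j,2))
E
```

```text
[[0.23, -0.0, 0.97], [-0.97, 0.0, 0.23], [-0.0, -1.0, 0.0]]
1 0.93 0.93 -0.08 [-0.41 -0.24 -0.69  0.53  0.27  1.19]
1 0.93 0.93 0.022 [-0.34 -0.04 -0.76  0.25  0.23  1.25]
1 0.93 1.2 -0.08 [-0.32 -0.04 -0.37  0.89  0.13  1.23]
1 0.93 1.2 0.022 [-0.29  0.08 -0.48  0.65  0.12  1.26]
1 0.5 0.8 -0.08 [-0.62 -0.4  -1.08  0.23  0.44  1.06]
1 0.5 0.8 0.022 [-0.47 -0.07 -1.13 -0.19  0.35  1.19]
1 0 0.9 -0.08 [-0.63 -0.19 -1.25 -0.04  0.4   1.01]
1 0 0.9 0.022 [-0.48  0.23 -1.26 -0.52  0.32  1.14]
1 0 0.7 -0.08 None
1 0 0.7 0.022 None
1 0 0.5 -0.08 None
1 0 0.5 0.022 None
1 0 0.3 -0.08 None
1 0 0.3 0.022 None
-1 0.93 0.93 -0.08 [-0.41 -0.24 -0.69  0.53  0.27 -1.95]
-1 0.93 0.93 0.022 [-0.34 -0.04 -0.76  0.25  0.23 -1.89]
-1 0.93 1.2 -0.08 [-0.32 -0.04 -0.37  0.89  0.13 -1.91]
-1 0.93 1.2 0.022 [-0.29  0.08 -0.48  0.65  0.12 -1.88]
-1 0.5 0.8 -0.08 [-0.62 -0.4  -1.08  0.23  0.44 -2.08]
-1 0.5 0.8 0.022 [-0.47 -0.07 -1.13 -0.19  0.35 -1.95]
-1 0 0.9 -0.08 [-0.63 -0.19 -1.25 -0.04  0.4  -2.13]
-1 0 0.9 0.022 [-0.48  0.23 -1.26 -0.52  0.32 -2.  ]
-1 0 0.7 -0.08 None
-1 0 0.7 0.022 None
-1 0 0.5 -0.08 None
-1 0 0.5 0.022 None
-1 0 0.3 -0.08 None
-1 0 0.3 0.022 None
```

Run:
```python
from cell import bot
from fit import *
q=np.load('q.npy')
p,o=barpose(q,1.1,-.09,0,1)
bot.move_pose(p,o); bot.set_gripper(.45)
print(bot.read_clock(), bot.read_gripper_width())
im=bot.camera("wrist"); cv2.imwrite("pics/w1.png",im[:,:,::-1])
im=bot.camera("scene"); cv2.imwrite("pics/s1.png",cv2.resize(im[80:280,120:370],None,fx=3,fy=3)[:,:,::-1])
```

```text
3.8167 0.4473099892105029
```

View pics/w1.png

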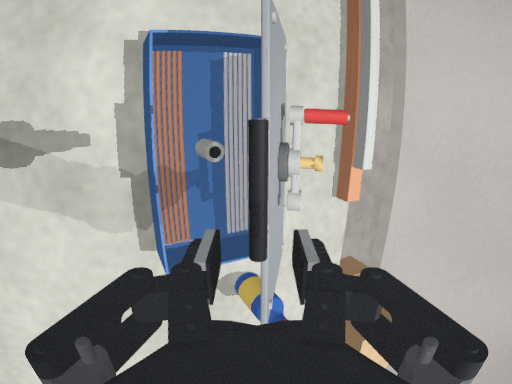

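View pics/s1.png

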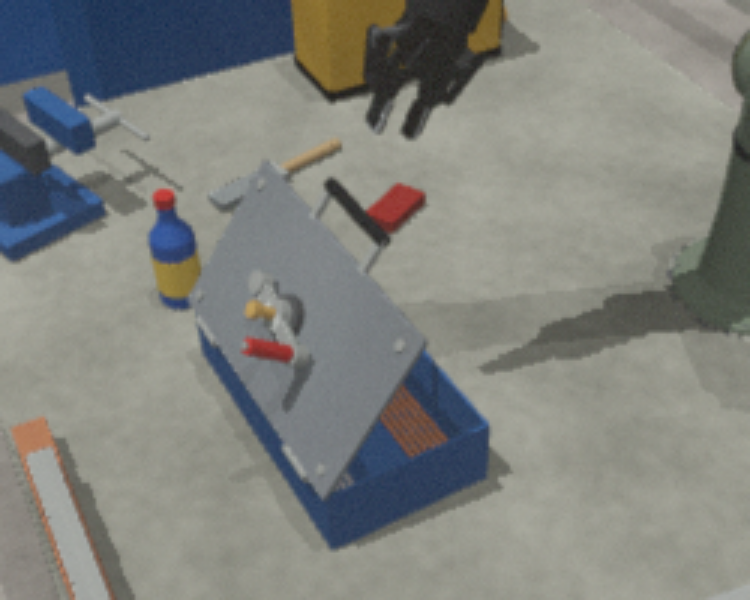

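Run:
```python
from cell import bot
from fit import *
q=np.load('q.npy')
p,o=barpose(q,1.1,.016,0,1); print(bot.move_linear(p,.1,rotation=o,until_force=15))
bot.set_gripper(.32); print(bot.read_gripper_width(),bot.read_ft_force())
im=bot.camera("wrist"); cv2.imwrite("pics/w2.png",im[:,:,::-1])
for i,a in enumerate(np.linspace(q[3],.38,7)[1:]):
    k=q.copy();k[3]=a; p,o=barpose(k,1.1-.12*(i+1)/6,.015,-.006,1)
    h=bot.move_linear(p,.09,rotation=o,until_force=45); print(round(a,2),h,np.round(bot.read_ft_force(),1))
    if h: break
print(bot.read_clock())
im=bot.camera("wrist"); cv2.imwrite("pics/w3.png",im[:,:,::-1])
im=bot.camera("scene"); cv2.imwrite("pics/s3.png",cv2.resize(im[80:280,120:370],None,fx=3,fy=3)[:,:,::-1])
```

```text
False
0.32159543530475526 [-0.2115981  -0.01561079 -1.34516307]
0.84 False [ 1.  -0.7  0.3]
0.75 False [ 0.4  0.7 -0.1]
0.66 False [ 0.9 -0.2 -0.1]
0.56 False [-0.  -0.1  0.4]
0.47 False [-0.1 -0.1  0. ]
0.38 False [ 0.1 -0.1 -0.2]
7.8583
```

View pics/w2.png

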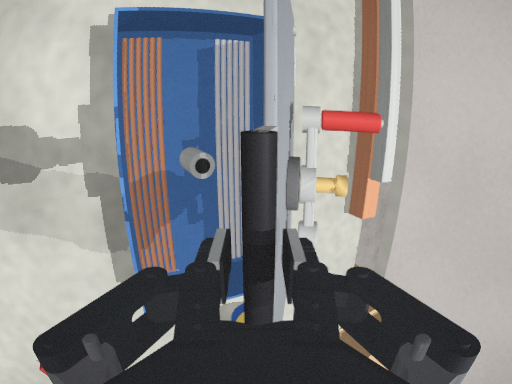

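View pics/s3.png

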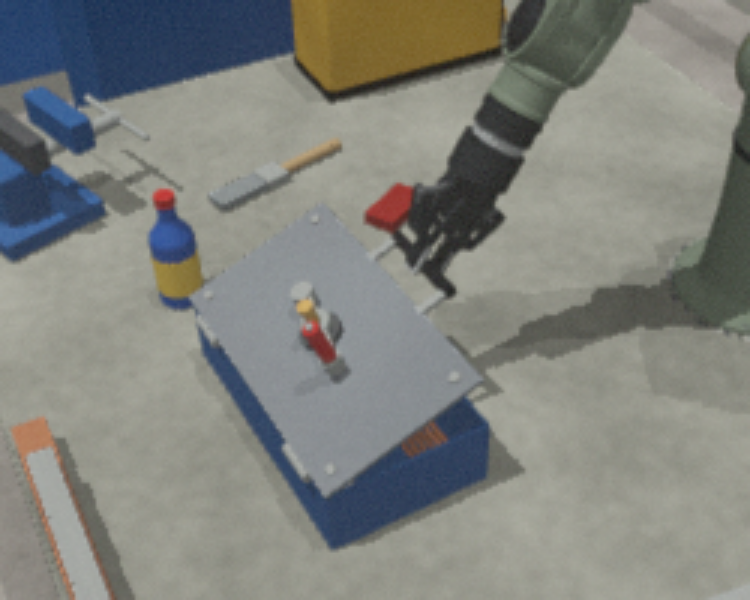

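View pics/w3.png

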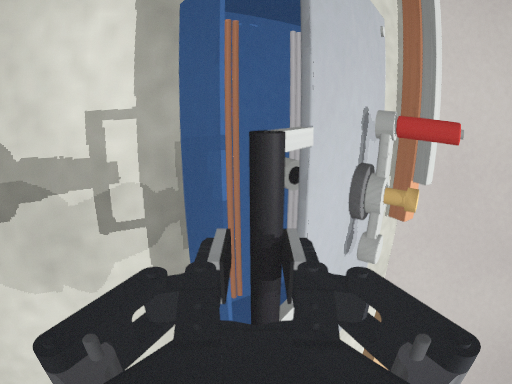

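```bash
cat >> fit.py <<'E'
def vert(q,sgn=-1,tw=0.): 
    f=Rz(q[2]+tw)@[1.,0,0]; return quat(sgn*f,[0,0,-1])
E
python3 - <<'E'
from cell import bot
from fit import *
q=np.load('q.npy')
k=q.copy();k[3]=.38; p,o=barpose(k,.98,-.09,0,1); bot.move_linear(p,.2)
bot.set_gripper(0)
o=vert(q)
def pt(a,up): k=q.copy();k[3]=a; return lid2w((.172,0,.008),k)+[0,0,up]
bot.move_pose(pt(.6,.06),o)
bot.move_linear(pt(.46,.0),.15,until_force=8)
for a in (.35,.25,.16,.08):
    h=bot.move_linear(pt(a,0),.08,until_force=45); print(a,h,np.round(bot.read_ft_force(),1))
h=bot.move_linear(pt(0,-.012),.03,until_force=35); print(h,bot.read_ft_force(),bot.read_position())
bot.wait(.3)
im=bot.camera("scene"); cv2.imwrite("pics/s4.png",cv2.resize(im[80:280,120:370],None,fx=3,fy=3)[:,:,::-1])
p=bot.read_position(); p[2]+=.12; bot.move_linear(p,.25); print(bot.read_clock())
im=bot.camera("scene"); cv2.imwrite("pics/s5.png",cv2.resize(im[80:280,120:370],None,fx=3,fy=3)[:,:,::-1])
im=bot.camera("wrist"); cv2.imwrite("pics/w5.png",im[:,:,::-1]); print(bot.read_position())
for th in np.arange(-.5,6.3,.6):
    k=q.copy();k[3]=0;k[4]=th; g=grip_l(k,.065); g[2]=.143
    j=bot.solve_ik(g,o); print(round(th,1),None if j is None else np.round(j,2))
E
```

```text
0.35 False [ 0.1 -0.1 -0.5]
0.25 False [-0.6 -0.8  0.2]
0.16 False [-0.6 -0.   0.2]
0.08 False [ 0.1 -0.1  0.1]
True [-2.58923422  1.10036439  8.34654656] [ 0.52988138 -0.05658826  0.099     ]
15.1333
[ 0.52872076 -0.05630261  0.21706512]
-0.5 [-0.28  0.41 -0.31  0.85  0.   -1.9 ]
0.1 [-0.23  0.39 -0.34  0.84  0.   -1.84]
0.7 [-0.16  0.41 -0.31  0.85  0.   -1.78]
1.3 [-0.12  0.46 -0.23  0.88  0.   -1.74]
1.9 [-0.11  0.52 -0.13  0.92  0.   -1.73]
2.5 [-0.14  0.57 -0.04  0.96  0.   -1.75]
3.1 [-0.18  0.6   0.01  0.98  0.   -1.8 ]
3.7 [-0.24  0.59 -0.01  0.98  0.   -1.85]
4.3 [-0.28  0.55 -0.07  0.95  0.   -1.9 ]
4.9 [-0.31  0.49 -0.17  0.9   0.   -1.93]
5.5 [-0.3   0.43 -0.27  0.87  0.   -1.92]
6.1 [-0.26  0.4  -0.33  0.84  0.   -1.87]
```

View pics/w5.png

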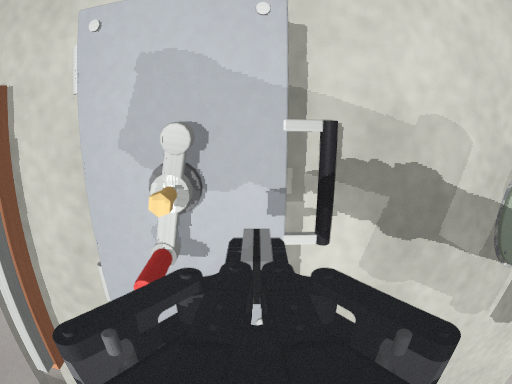

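View pics/s5.png

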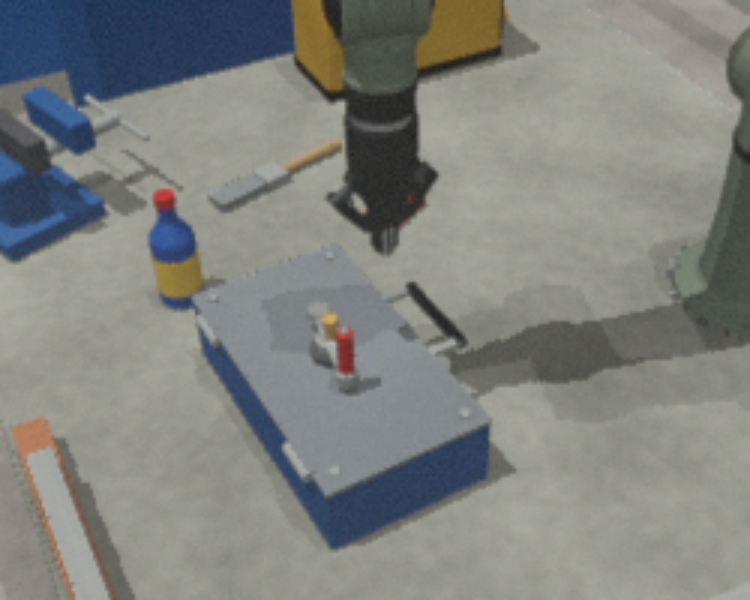

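Run:
```python
from cell import bot
from fit import *
q=np.load('q.npy'); k=q.copy();k[3]=0
bot.move_pose([.60,-.115,.245],vert(q)); bot.set_gripper(.5)
p=bot.read_position();r=bot.read_tool_rot(); np.save('w6.npy',np.concatenate([p,r]))
im=bot.camera("wrist"); cv2.imwrite("pics/w6.png",im[:,:,::-1]); 
c=bot.calibration("wrist")
E2=np.array(c["hand_eye"]);K=np.array(c["mtx"]);R=Ro.from_quat(np.roll(r,-1)).as_matrix()
def pw(P):
    v=E2[:3,:3].T@(R.T@(P-p)-E2[:3,3]); t=np.arctan2(np.hypot(v[0],v[1]),v[2]); u=v[:2]/np.hypot(v[0],v[1])*t*K[0,0]; return u+K[:2,2]
print('griptop',pw(grip_l(k,.0925)),'gripbot',pw(grip_l(k,.0375)),'axis',pw(lid2w((.1,0,.034),k)),'bolt0',pw(lid2w((.1,0,.066),k)),'bars',pw(lid2w((.24,.06,.004),k)),pw(lid2w((.24,-.06,.004),k)))
for t in("grip","bolt_head"): print(bot.search_frame("wrist",t))
print(bot.read_clock())
cv2.imwrite("pics/w6b.png",cv2.resize(im[50:250,130:390],None,fx=3,fy=3,interpolation=cv2.INTER_CUBIC)[:,:,::-1])
```

```text
griptop [235.46537372 328.05387007] gripbot [238.49042104 293.34118011] axis [252.60164675 243.88553336] bolt0 [252.19584651 260.03223191] bars [368.20861474 273.8977624 ] [382.71171373 178.02906036]
[{'bbox': [228.7, 291.3, 20.6, 30.6], 'confidence': 0.8}]
[{'bbox': [240.0, 238.7, 22.3, 28.6], 'confidence': 0.77}]
16.3333
```

View pics/w6b.png

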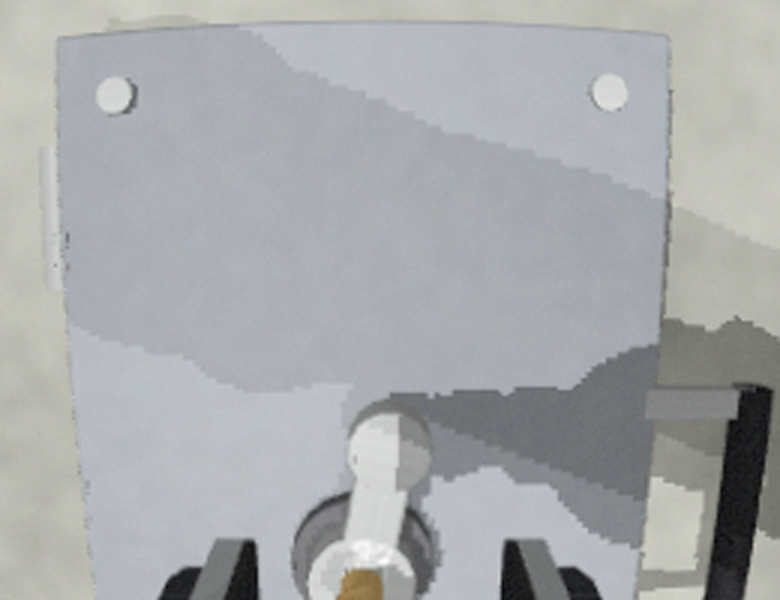

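View pics/w6.png

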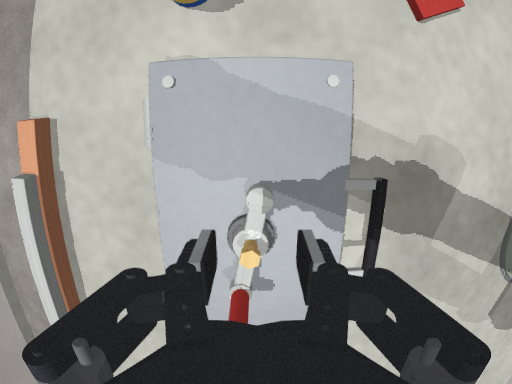

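Run:
```python
from cell import bot
from fit import *
q=np.load('q.npy'); k=q.copy();k[3]=0;k[4]=1.81
o=vert(q); g=grip_l(k,.065); g[2]=.215
bot.move_linear([g[0],g[1],.25],.25,rotation=o); bot.move_linear(g,.2)
g[2]=.144; print(bot.move_linear(g,.12,until_force=12), bot.read_position())
f0=bot.read_ft_force()
print(bot.set_gripper(0,40), bot.read_gripper_width(), f0,bot.read_ft_force(),bot.read_position(),bot.read_clock())
im=bot.camera("wrist"); cv2.imwrite("pics/w7.png",im[:,:,::-1])
im=bot.camera("scene"); cv2.imwrite("pics/s7.png",cv2.resize(im[80:280,120:370],None,fx=3,fy=3)[:,:,::-1])
```

```text
False [0.61339126 0.00553689 0.14499633]
False 0.21046220459467452 [-0.737522   -0.16158496  0.40436434] [-0.78170778 -0.35651947  6.06726182] [0.61326269 0.00556284 0.14522478] 18.3667
```

View pics/w7.png

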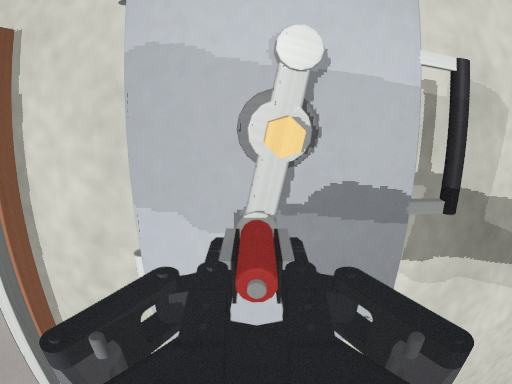

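View pics/s7.png

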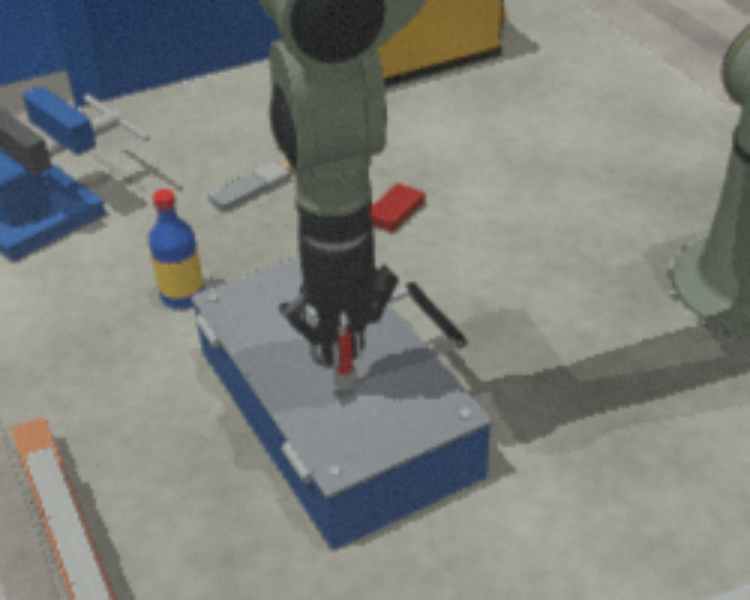

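```bash
cat >> fit.py <<'E'
def pw(bot,P,p,r,c):
    E2=np.array(c["hand_eye"]);K=np.array(c["mtx"]);R=Ro.from_quat(np.roll(r,-1)).as_matrix()
    v=E2[:3,:3].T@(R.T@(P-p)-E2[:3,3]); h=np.hypot(v[0],v[1]); return v[:2]/h*np.arctan2(h,v[2])*K[0,0]+K[:2,2]
E
python3 - <<'E'
from cell import bot
from fit import *
q=np.load('q.npy'); k=q.copy();k[3]=0
p=bot.read_position();r=bot.read_tool_rot();c=bot.calibration("wrist")
for d in(0,.001,.002,.003,.008): print(d,pw(bot,lid2w((.1,0,.066-d),k),p,r,c).round(1))
print('armtop',pw(bot,lid2w((.1,0,.034),k),p,r,c),'grip top',pw(bot,grip_l(k,.0925),p,r,c))
im=cv2.imread('pics/w7.png'); cv2.imwrite('pics/w7b.png',cv2.resize(im[60:220,220:350],None,fx=4.5,fy=3.7,interpolation=cv2.INTER_CUBIC))
E
```

```text
0 [291.1 135. ]
0.001 [290.8 134.8]
0.002 [290.6 134.5]
0.003 [290.3 134.3]
0.008 [289.1 133.2]
armtop [284.44436179 129.06157349] grip top [256.41757194 283.34291946]
```

View pics/w7b.png

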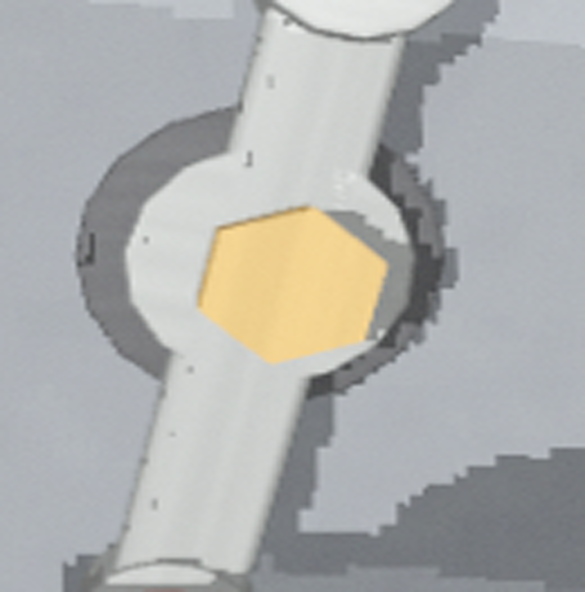

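```bash
cat > circ.py <<'E'
from cell import bot
from fit import *
q=np.load('q.npy'); yaw=q[2]; AX=np.array([.603,-.0526]); C=np.array([.603,-.0545]); R0=.0605; Z=.145
def tcp(th,C=C): d=Rz(yaw)@[-np.cos(th),np.sin(th),0]; return np.array([*(C+R0*d[:2]),Z])
cw=bot.calibration("wrist")
def look(tag):
    p=bot.read_position();r=bot.read_tool_rot(); im=bot.camera("wrist"); cv2.imwrite(f"pics/{tag}.png",im[:,:,::-1])
    hsv=cv2.cvtColor(im,cv2.COLOR_RGB2HSV); m=cv2.inRange(hsv,(13,90,90),(30,255,255)); m[:, :100]=0
    n,l,s,ce=cv2.connectedComponentsWithStats(m); i=1+np.argmax(s[1:,4]) if n>1 else 0
    pr=[pw(bot,np.array([*AX,.157-d]),p,r,cw).round(1).tolist() for d in(0,.008,.016)]
    th=np.arctan2(*( (Rz(-yaw)@[*(p[:2]-C),0])[[1,0]]*[1,-1])); 
    print(tag,'th',round(th,2),'head',ce[i].round(1),s[i,:].tolist(),'pred0/8/16',pr,'F',np.round(bot.read_ft_force(),1),'t',round(bot.read_clock(),1))
E
python3 - <<'E'
from circ import *
look('b0')
for i in range(1,5):
    th=1.785-.12*i
    h=bot.move_linear(tcp(th),.06,until_force=45); look(f'b{i}')
    if h: print('STOP');break
E
```

```text
b0 th 1.79 head [284.2 136.4] [264, 116, 42, 42, 1243] pred0/8/16 [[286.8, 136.1], [285.1, 134.3], [283.6, 132.7]] F [-1.8  0.1  5.4] t 18.5
b1 th 1.65 head [267. 134.] [248, 113, 39, 43, 1228] pred0/8/16 [[268.8, 133.3], [268.1, 131.6], [267.4, 130.1]] F [-2.5  3.1  3.8] t 18.8
b2 th 1.54 head [251.7 133.8] [233, 113, 38, 43, 1231] pred0/8/16 [[252.9, 132.9], [253.1, 131.3], [253.2, 129.9]] F [-3.1  2.9  5.2] t 19.2
b3 th 1.42 head [235.9 135.3] [216, 115, 41, 42, 1236] pred0/8/16 [[236.2, 134.6], [237.4, 132.9], [238.4, 131.4]] F [-1.3  3.4  5.9] t 19.5
b4 th 1.29 head [220.2 138.9] [199, 119, 43, 41, 1259] pred0/8/16 [[219.8, 138.5], [221.8, 136.6], [223.7, 134.9]] F [-2.5  3.5  7.1] t 19.8
```

Run:
```python
from circ import *
for i in range(5,12):
    th=1.785-.12*i
    h=bot.move_linear(tcp(th),.06,until_force=45); look(f'b{i}')
    if h: print('STOP');break
```

```text
b5 th 1.17 head [205.6 144.2] [184, 125, 44, 40, 1266] pred0/8/16 [[204.3, 144.3], [207.2, 142.1], [209.8, 140.1]] F [-3.5  1.8  6.9] t 20.1
b6 th 1.05 head [192.4 151.2] [170, 133, 44, 39, 1303] pred0/8/16 [[190.0, 152.1], [193.6, 149.4], [196.8, 147.0]] F [-2.7  1.7  7.5] t 20.5
b7 th 0.93 head [181.  159.6] [159, 141, 44, 40, 1331] pred0/8/16 [[177.7, 161.2], [181.9, 158.1], [185.6, 155.3]] F [-2.   2.3  6.4] t 20.8
b8 th 0.8 head [171.2 169.3] [150, 149, 44, 43, 1364] pred0/8/16 [[166.6, 171.9], [171.3, 168.2], [175.5, 164.9]] F [-2.1  0.7  6.5] t 21.1
b9 th 0.68 head [163.  179.9] [142, 160, 44, 43, 1361] pred0/8/16 [[157.6, 183.5], [162.6, 179.3], [167.1, 175.6]] F [-2.4  0.1  6.7] t 21.4
b10 th 0.56 head [156.6 191.2] [135, 170, 44, 45, 1355] pred0/8/16 [[150.7, 195.6], [155.9, 190.9], [160.6, 186.6]] F [-1.3  0.1  6.3] t 21.8
b11 th 0.43 head [152.1 202.8] [129, 181, 46, 46, 1357] pred0/8/16 [[145.7, 208.4], [150.9, 203.2], [155.7, 198.4]] F [-0.5  0.3  6.1] t 22.1
```

View pics/b11.png

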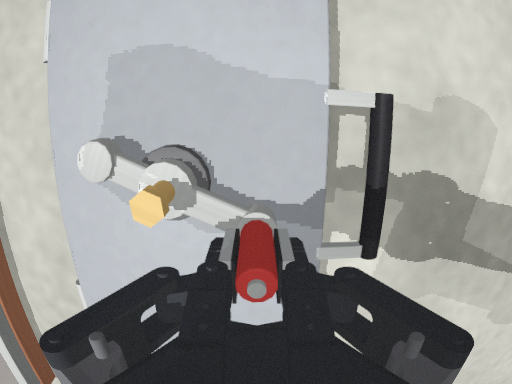

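Run:
```python
from circ import *
prev=None
for i in range(12,19):
    th=1.785-.12*i
    h=bot.move_linear(tcp(th),.06,until_force=45); look(f'b{i}')
    if h: print('STOP');break
    im=cv2.imread(f'pics/b{i}.png'); hsv=cv2.cvtColor(im,cv2.COLOR_BGR2HSV); m=cv2.inRange(hsv,(13,90,90),(30,255,255)); m[:,:100]=0
    a=max(cv2.connectedComponentsWithStats(m)[2][1:,4])
    if prev and a<.92*prev: print('DROP'); break
    prev=a
```

```text
b12 th 0.32 head [149.2 214.3] [126, 192, 46, 47, 1344] pred0/8/16 [[142.7, 220.8], [148.0, 215.1], [152.8, 209.9]] F [-0.1 -1.6  5.2] t 22.4
b13 th 0.21 head [147.9 225. ] [125, 202, 45, 47, 1320] pred0/8/16 [[141.5, 232.4], [146.6, 226.2], [151.4, 220.6]] F [ 1.9 -1.6  6. ] t 22.7
b14 th 0.1 head [148.  235.6] [126, 212, 44, 47, 1310] pred0/8/16 [[141.6, 243.8], [146.6, 237.3], [151.2, 231.3]] F [ 2.6 -1.3  5. ] t 23.1
b15 th -0.02 head [149.4 246.7] [127, 223, 44, 48, 1301] pred0/8/16 [[143.2, 255.3], [148.0, 248.4], [152.5, 242.1]] F [ 3.8 -0.5  4.2] t 23.4
b16 th -0.14 head [154.8 252.3] [137, 233, 36, 41, 991] pred0/8/16 [[146.5, 267.0], [151.0, 259.8], [155.2, 253.1]] F [ 5.5 -0.8  4.2] t 23.7
DROP
```

Run:
```python
import cv2,numpy as np
f=[cv2.resize(cv2.imread(f'pics/b{i}.png')[130:310,60:300],None,fx=1.6,fy=1.6) for i in(15,16)]
cv2.imwrite('pics/cmp.png',np.hstack(f))
```

View pics/cmp.png

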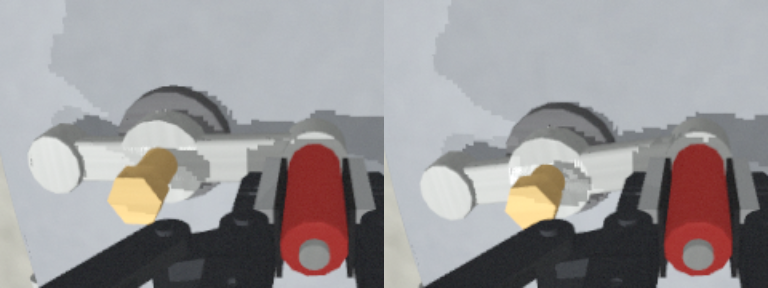

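Run:
```python
from circ import *
bot.wait(.15)
bot.move_linear(tcp(1.785-.12*15),.06,until_force=45); look('c15')
f=[cv2.resize(cv2.imread(f'pics/{i}.png')[130:310,60:300],None,fx=1.6,fy=1.6) for i in('b15','c15')]
cv2.imwrite('pics/cmp2.png',np.hstack(f))
```

```text
c15 th -0.01 head [152.  241.2] [133, 221, 37, 40, 1057] pred0/8/16 [[143.0, 254.0], [147.8, 247.2], [152.3, 240.9]] F [5.4 1.  3.8] t 24.2
```

View pics/cmp2.png

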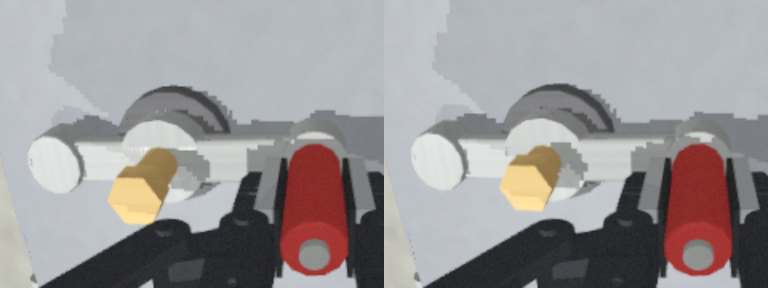

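Run:
```python
from circ import *
ths=np.linspace(-.015,6.2,33)[1:]
for n,th in enumerate(ths):
    h=bot.move_linear(tcp(th),.08,until_force=45); F=bot.read_ft_force()
    if n%2==1: print(round(th,2),np.round(F,1),np.round(bot.read_position(),4)-tcp(th).round(4),round(bot.read_gripper_width(),3))
    if h or np.linalg.norm(F)>60: print('STOP',th,F);break
    if n==15: look('d15')
look('d32')
im=bot.camera("scene"); cv2.imwrite("pics/s8.png",cv2.resize(im[80:280,120:370],None,fx=3,fy=3)[:,:,::-1])
f=[cv2.resize(cv2.imread(f'pics/{i}.png')[130:310,60:300],None,fx=1.6,fy=1.6) for i in('c15','d32')]
cv2.imwrite('pics/cmp3.png',np.hstack(f))
```

```text
0.37 [4.6 1.  6.2] [0.0004 0.0004 0.0002] 0.216
0.76 [ 3.  -0.7  6.8] [-0.0002  0.      0.0002] 0.209
1.15 [ 2.3 -1.   7.8] [-6.e-04  1.e-04  2.e-04] 0.21
1.54 [0.7 0.7 8.9] [-0.0008  0.0004  0.0002] 0.212
1.93 [0.5 2.3 8.2] [-0.0008  0.0006  0.0002] 0.212
2.32 [2.6 2.4 7.6] [-0.0004  0.0006  0.0002] 0.211
2.7 [2.1 1.3 7. ] [-0.0003  0.0005  0.0002] 0.209
3.09 [3.  0.4 6.2] [-0.0003  0.      0.0002] 0.213
d15 th 3.09 head [359.7 234.3] [343, 216, 36, 37, 980] pred0/8/16 [[372.3, 248.4], [367.4, 241.7], [362.7, 235.6]] F [2.5 0.9 6.3] t 29.0
3.48 [ 3.  -0.7  7.5] [-0.0007 -0.0001  0.0002] 0.212
3.87 [0.5 0.7 8.2] [-0.0012  0.0001  0.0002] 0.212
4.26 [0.7 1.8 8.8] [-0.0014  0.0006  0.0002] 0.214
4.65 [0.2 2.6 8.5] [-0.0013  0.0011  0.0002] 0.208
5.03 [1.5 3.  7.9] [-0.0008  0.0016  0.0002] 0.212
5.42 [5.  3.3 5.8] [-1.0e-04  1.5e-03  2.0e-04] 0.21
5.81 [6.3 1.8 4.9] [0.0006 0.0009 0.0002] 0.209
6.2 [ 4.9 -1.2  3.9] [ 7.e-04 -1.e-04  2.e-04] 0.208
d32 th -0.09 head [156.4 244.4] [140, 228, 34, 34, 845] pred0/8/16 [[144.8, 261.9], [149.5, 254.9], [153.8, 248.3]] F [ 6.4 -1.5  4.5] t 33.9
```

View pics/cmp3.png

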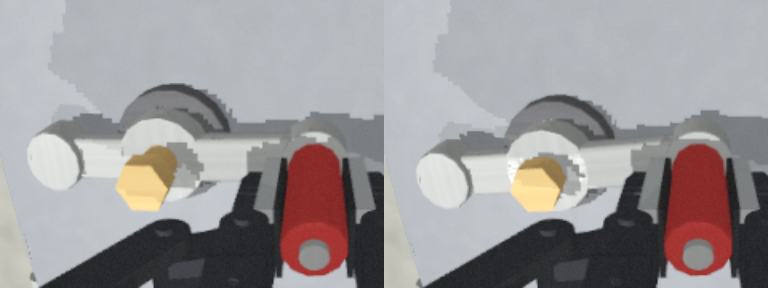

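View pics/s8.png

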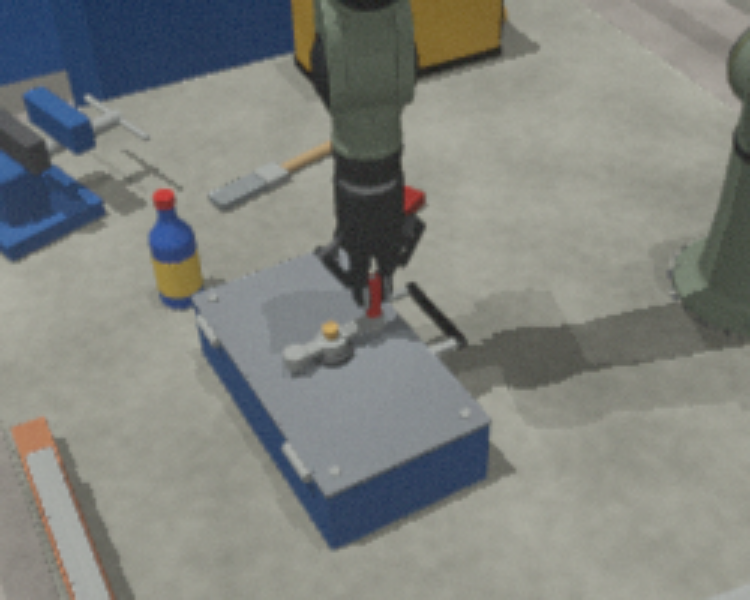

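Run:
```python
from cell import bot
bot.wait(.4); print(bot.read_position(),bot.read_gripper_width(),bot.read_ft_force(),abs(bot.read_joint_vel()).max(),bot.read_clock())
bot.close_job()
```

```text
[ 0.54372991 -0.0626275   0.14522099] 0.21146742255605314 [ 5.54875858 -0.48358043  3.72580062] 0.002157083217097105 34.3333
the job is handed in; nothing more can be done
```

The job is handed in at about 34 s. The lid is shut, the bolt is about one turn past its drop, and the gripper is still holding the grip still. `close_job()` gave no verdict.

- **Lid:** I lowered it with the fingers loosely around the bar, then pressed it down with the fingers shut. The fingertips stopped hard at 99 mm, which is the height of the shut lid's upper face, and the pictures show it shut.
- **Backward turn:** I gripped the sleeve at 40 N and turned the crank from about 1.79 rad backward. The bolt dropped at about -0.08 rad, somewhere between -0.02 and -0.14. Pictures from the same pose before and after show the head clearly lower.
- **Forward turn:** I then turned the crank forward to 6.2 rad, one turn past the drop. The head now sits close to the hub, which fits about 16 mm deep. I read that depth from the pictures and the crank angle, not from a direct measurement.
- **Last readings:** The gripper opening is 0.211 (about 18 mm, on the sleeve), the tool force is about 7 N and joint speeds are at most 0.002 rad/s. No bystander visible in the last scene picture looks moved.
- **Disagreement:** My predicted pixel for the bolt head was several pixels off in the wrist pictures. That is about the calibration error, so I judged the drop by comparing pictures instead.

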